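# Clear the engraver's plate

### The job

Clear the steel plate on the engraver's bench: first put the ring clamp (long bar) and the oilstone flat on the floors of the holder's pockets that fit them, then take the scraper from its rest, set it upright on the plate and wipe all four brass offcuts over the plate's edge into the catch tray, never touching the offcuts with the fingers. Finally stand the scraper back in its rest, and leave the loupe, brush and jar where they are.

Things in the scene. Friction and masses are not known exactly. Their poses are not given: they have to be found in the camera images.
- plate: Fixed sweeping station: a bare steel plate 200 (x) by 270 mm (y), surface 30 mm above the bench, on a dark wooden frame. Origin at bench level under the plate's centre. Wooden curbs 12 mm thick along both long sides, inner faces at x = +-100 mm, tops 8 mm above the steel. The -y end is open to the bench; at y = +135 mm the plate drops off into the catch tray.
- tray (a point): Centre of the floor of the catch tray at the plate's +y end. Inside 200 (x) by 115 mm (y; from 135 to 250 mm in the plate's frame), floor 5 mm above the bench, side walls 38 mm and end wall 50 mm above the bench. Axes as the plate's.
- holder: Tool holder, a light wooden block fixed to the bench, 162 (x) by 116 (y) by 22 mm high, with two rectangular pockets open at the top, 16 mm deep, both lying along its x. Origin centre of underside. It and the black scraper rest trade places from start to start.
- long_pocket (a point): Centre of the floor of the holder's long narrow pocket (146 mm along x, 38 mm along y, floor 6 mm above the bench, rim 16 mm above the floor). Axes as the holder's. For the ring clamp.
- wide_pocket (a point): Centre of the floor of the holder's short wide pocket (100 mm along x, 54 mm along y, floor 6 mm above the bench, rim 16 mm above the floor). Axes as the holder's. For the oilstone.
- rest: Scraper rest, a black plastic trough fixed to the bench: outside 210 (x) by 58 (y) mm, inside 198 by 46 mm, floor 6 mm above the bench, rim 16 mm above the bench. Origin centre of underside.
- scraper: Loose scraper, about 0.25 kg, standing in the rest: a bar 176 mm long (x), 26 mm thick (y), 36 mm high (steel shoe below, wood above) with an upright dark wooden grip on its middle, 64 mm long (x), 22 mm thick (y), from 35 to 81 mm above its underside. Origin centre of its underside, z up. Pinch the grip across its 22 mm.
- clamp: Ring clamp, a loose light-wood bar with a brass band, 130 (x) by 24 (y) by 26 mm high, about 0.09 kg, lying on the plate across its -y end. Origin centre of underside.
- stone: Oilstone, a loose plain grey stone block 84 (x) by 40 (y) by 24 mm high, about 0.19 kg, lying on the middle of the plate among the offcuts, its long axis along the plate's y. Origin centre of underside.
- strip_a: Brass offcut, loose on the plate: flat strip 60 by 18 by 6 mm. Origin centre of underside.
- strip_b: Brass offcut, loose on the plate: flat strip 46 by 22 by 6 mm. Origin centre of underside.
- disc: Brass offcut, loose on the plate: flat disc 38 mm across, 6 mm thick. Origin centre of underside.
- angle: Brass offcut, loose on the plate: flat L shape within 44 by 34 mm, limbs 16 mm wide, 6 mm thick. Origin centre of the underside of that outline.
- loupe: Bystander: folding loupe, black hexagonal barrel 32 mm high with a small metal cover plate, about 75 mm long, beyond the holder or rest. Origin under the barrel.
- brush: Bystander: hand brush lying on the bench beyond the holder or rest. Origin on its underside.
- jar: Bystander: glass jar with a metal cap, 60 mm across, 75 mm high, beyond the plate. Origin centre of underside.

How it is judged:
By the outcome, as a careful person would: the job done as asked, in the order asked, and still so for the second after the job is handed in, with the robot touching nothing.
It also fails if it takes over 72 s, if anything falls off the work surface, if the arm or the gripper's body presses on something with over 40 N, if the wrist force passes 120 N, or if a joint passes its speed limit or range.

### The arm

A 6-joint arm with a two-finger parallel gripper is mounted at the origin on the work surface. World frame = base frame: x ahead of the robot, y to its left, z up, the work surface at z = 0. Lengths are in m, angles in degrees, forces in N, time in s.
With the tool pointing down it reaches from about 0.325 to 0.775 m from the base axis. Payload 5.5 kg.
Tool frame: the origin (TCP) lies midway between the tips of the shut fingers; the grasp point (between the pads) lies 19 mm behind it (robot.grasp_offset is the distance from the TCP to the grasp point, in m); z points along the fingers, y is the line along which they close (so a half turn about z gives the same grasp; the last joint's range is limited). The gripper opens to 88 mm and grips with 3 to 60 N. Pads are 20 mm wide; open, the fingers measure 115 mm over their backs; the gripper's body (75 mm by 178 mm) begins 61 mm behind the grasp point.
Start: joints at [-73.894, 5.22, 70.514, -0, 104.267, -3.249], TCP at [0.199, -0.566, 0.223] pointing down, gripper open.
Joint ranges: [-164.24, 164.24], [-49.07, 125.15], [9.68, 141.18], [-86.29, 266.29], [3.28, 154.24], [-151.56, 151.56]. Speed limits (degrees/s): [147.25, 147.25, 172.46, 180, 180, 180].

### API

Orientations are given as a 3x3 rotation matrix whose columns are the frame's x, y, z axes.
In Python, from cell import sensors, viewer, robot gives the robot as it stands.
- The arm moves only by the tool jog_arm, never from a script. Its argument "deltas" is a list of rows, each an object of numbers: "fingers": the opening, from -1 (shut) to 1 (fully open); "dx", "dy", "dz": the shift along the tool's x, y, z in cm; "spin": the turn about the tool's z in rad. In form: [{"fingers": .., "dx": .., "dy": .., "dz": .., "spin": ..}, ...]. A call has exactly 10 rows; each row is the pose to reach, as a shift and turn from the pose commanded when the call began, along the tool's axes at that moment; what a row does not reach only later rows make up. A row lasts 1/10 s, in which the tool goes at most 50 mm and 8.59 degrees, less where a joint would pass 70% of its speed; a pose out of reach is approached as far as the arm can. A call with a gripper value outside its range is refused whole. The fingers move at their own pace and stop on an object; "grip_force" is the grip in N (left out, the last holds). Time passes only in rows, so rows that repeat a pose let the fingers close, or fill a call up. It gives the time, the measured TCP pose, the force, the opening and the grip force at its end, in the units of the state.
- sensors.get_state(): the state, without advancing time (a new reading comes with each control period).
- viewer.grab_frame(name): name is "scene" or "top" or "wrist"; returns a dict with "frame" (420x560x3 uint8, blue, green, red), "fov_y" (degrees; the focal length in pixels is half the picture's height over the tangent of half this angle, whatever the lens; pixels are square), "cx", "cy" (the principal point, pixels), "R" (3x3) and "t" (3): a world point X has camera coordinates R X + t; the wrist camera has in their place "tool_from_camera" (4x4, takes a point from camera to tool coordinates, whose origin is the TCP and whose axes are the flange's). Camera axes: x right, y down, z forward; pixel columns grow to the right and rows downward; lengths in m; the calibration is good to about 2 mm. A picture is of the moment at which its call begins: read the wrist's pose just before it. There is no depth.
- robot.sign_off(): hands the job in; it is judged then, once.
The state is a dict: "time": time; "qpos": joint angles; "joint_velocities": joint speeds; "joint_torque": joint torques, N m; "tool_pos": TCP position; "tcp_rot": TCP orientation; "contact_force": force on the tool from outside, world axes, zero at the start; "torque": the same for the moment, N m; "gripper_width": finger opening in m; "grasp_force": force on a finger pad.
Only numpy, scipy, OpenCV 4.12 (cv2) and the standard library are available. Lean on these libraries where they do the work, as an engineer would, in place of code of your own. Each camera call takes 0.05 s, during which the arm holds its last target. There are 200 camera calls.

## Working session

There is one attempt and no reset: what is moved stays moved. The work goes in short steps, Python scripts to look and compute and a tool call to move; the robot and the scene stay as the last step left them, time stands still between calls to the robot, and variables do not carry over. Pictures are saved under pics/ and viewed, at most 10 in all, crops included, and the job is handed in when it is done.

Besides the shell and the picture viewer there is one more tool, called after "Emit:" as a command line: name --argument value ..., lists and objects as JSON in quotes. jog_arm: Moves the arm, as the interface text tells. Its arguments: {"type":"object","properties":{"deltas":{"type":"array","items":{"type":"object","properties":{"fingers":{"type":"number"},"dx":{"type":"number"},"dy":{"type":"number"},"dz":{"type":"number"},"spin":{"type":"number"}}}},"grip_force":{"type":"number"}},"required":["deltas"]}

```bash
mkdir -p pics; ls; python3 - <<'E'
from cell import sensors, viewer, robot
import cv2, json, numpy as np
s=sensors.get_state()
print(s['time'],s['tool_pos'],s['tcp_rot'],s['gripper_width'],robot.grasp_offset)
for n in ('top','scene'):
    f=viewer.grab_frame(n); cv2.imwrite(f'pics/{n}0.png',f['frame'])
    print(n,{k:np.round(v,4).tolist() for k,v in f.items() if k!='frame'})
    np.savez(f'{n}0.npz',**f)
E
```

```text
pics
0.0 [ 0.1987462  -0.56581266  0.22153537] [[ 9.43488417e-01  3.31405075e-01 -5.32246592e-04]
 [ 3.31405486e-01 -9.43486642e-01  1.83309438e-03]
 [ 1.05329231e-04 -1.90589275e-03 -9.99998178e-01]] 0.08761805764560163 0.0187
top {'fov_y': 57.8045, 'cx': 276.8566, 'cy': 208.9447, 'R': [[0.0087, -0.9993, 0.0377], [-0.9904, -0.0138, -0.1372], [0.1377, -0.0361, -0.9898]], 't': [-0.0343, 0.6056, 0.8008]}
scene {'fov_y': 53.8663, 'cx': 283.7755, 'cy': 213.0981, 'R': [[-0.0775, 0.9968, 0.0202], [0.5496, 0.0596, -0.8333], [-0.8318, -0.0535, -0.5524]], 't': [0.0401, -0.304, 1.6863]}
```

```bash
python3 - <<'E'
import cv2
cv2.imwrite('pics/top0b.png',cv2.resize(cv2.imread('pics/top0.png'),(800,600),interpolation=cv2.INTER_CUBIC))
E
```

```text
(no output)
```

View pics/top0b.png

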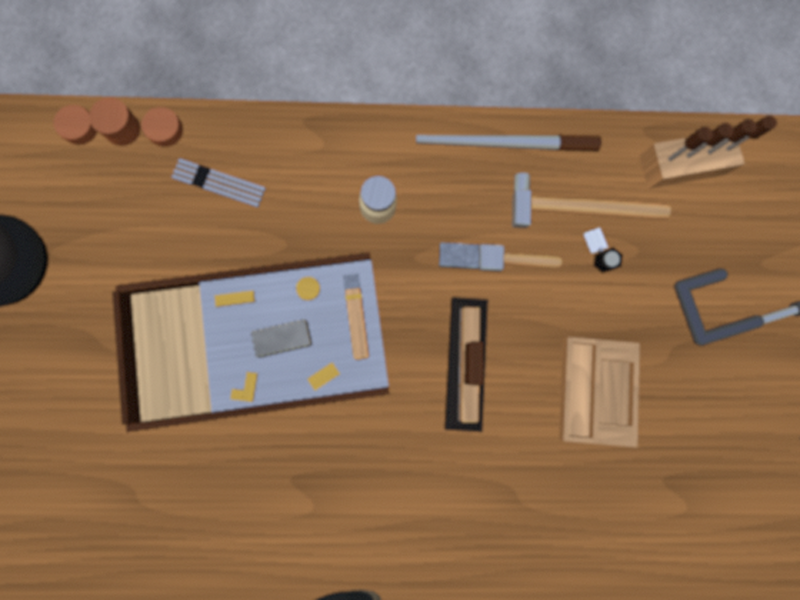

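View pics/scene0.png

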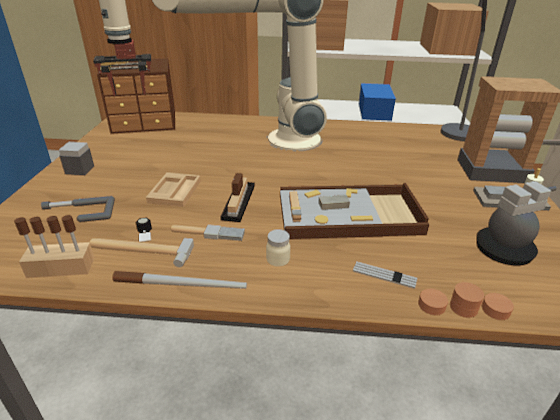

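The top view shows the plate at (290,345) in the 800-px picture, with the stone at (281,338), the clamp at (357,320) and the offcuts around them. The rest and scraper are at (466,365). The holder is at (600,390), long pocket on the left and wide pocket on the right. The scene view agrees. Next I take coarse positions from the top view.

```bash
cat > h.py <<'E'
import cv2, numpy as np
from cell import sensors, viewer, robot
def grab(name, save=None):
    s=sensors.get_state(); f=viewer.grab_frame(name); im=f['frame']
    if save: cv2.imwrite(f'pics/{save}.png',im)
    F=im.shape[0]/2/np.tan(np.radians(f['fov_y'])/2)
    if name=='wrist':
        T=np.array(f['tool_from_camera']); Rt=np.array(s['tcp_rot'])
        Rwc=Rt@T[:3,:3]; C=Rt@T[:3,3]+np.array(s['tool_pos'])
    else:
        R=np.array(f['R']); Rwc=R.T; C=-R.T@np.array(f['t'])
    return dict(im=im,F=F,cx=f['cx'],cy=f['cy'],Rwc=Rwc,C=C)
def ray(c,px,z):
    px=np.atleast_2d(px).astype(float)
    d=np.c_[(px[:,0]-c['cx'])/c['F'],(px[:,1]-c['cy'])/c['F'],np.ones(len(px))]@c['Rwc'].T
    return (c['C']+d*((z-c['C'][2])/d[:,2])[:,None])[:,:2]
def proj(c,X):
    p=(np.atleast_2d(X)-c['C'])@c['Rwc']
    return np.c_[p[:,0]/p[:,2]*c['F']+c['cx'],p[:,1]/p[:,2]*c['F']+c['cy']]
def rect(P):
    """min-area rectangle of world points (m): centre, long, short, angle of long axis (deg)"""
    (x,y),(w,h),a=cv2.minAreaRect((np.array(P)*1000).astype(np.float32))
    if w<h: w,h,a=h,w,a+90
    return np.round([x,y,w,h,(a+90)%180-90],1)
def blobs(c,lo,hi,z,amin=60,roi=None):
    hsv=cv2.cvtColor(c['im'],cv2.COLOR_BGR2HSV); m=cv2.inRange(hsv,lo,hi)
    if roi is not None:
        k=np.zeros_like(m); x0,y0,x1,y1=roi; k[y0:y1,x0:x1]=1; m=m*k
    m=cv2.morphologyEx(m,cv2.MORPH_OPEN,np.ones((3,3),np.uint8))
    out=[]
    for q in cv2.findContours(m,cv2.RETR_EXTERNAL,cv2.CHAIN_APPROX_NONE)[0]:
        if cv2.contourArea(q)>amin:
            q=q.reshape(-1,2); out.append((q,ray(c,q,z)))
    return out
E
python3 - <<'E'
from h import *
c=grab('top'); hsv=cv2.cvtColor(c['im'],cv2.COLOR_BGR2HSV)
for n,(x,y) in dict(steel=(330,300),stone=(281,338),clamp=(357,330),brass=(323,377),disc=(307,288),rest=(466,425),bar=(466,400),grip=(475,365),hold=(570,400),holdR=(634,420),lp=(582,390),wp=(615,390),bench=(520,400),tray=(170,350)).items(): print(n,hsv[int(y*.7),int(x*.7)])
print(np.round(c['C'],3))
B=np.array
for nm,lo,hi,z,roi in [('steel',(105,40,120),(125,140,255),.03,(130,170,280,300)),('brass',(18,120,120),(30,255,255),.036,(130,170,280,300)),('stone',(0,0,60),(180,60,150),.054,(160,210,230,260)),('rest',(0,0,0),(180,255,60),.016,(305,200,350,310))]:
    for q,P in blobs(c,B(lo),B(hi),z,25,roi): print(nm,q.mean(0).round(),rect(P))
f=viewer.grab_frame('wrist'); print(f['fov_y'],np.round(f['tool_from_camera'],3).tolist())
# rough corner rays for the rest/holder (800 px picture)
print(ray(c,B([[567,338],[639,343],[638,446],[563,441]])*.7,.022), ray(c,B([[572,343],[594,345],[591,437],[567,435]])*.7,.022))
E
```

```text
steel [111  52 186]
stone [108  19 132]
clamp [ 15  90 192]
brass [ 22 145 187]
disc [ 22 146 188]
rest [12 34 37]
bar [ 15  91 173]
grip [ 11 131  76]
hold [ 15  92 188]
holdR [ 15 100 166]
lp [ 15  92 211]
wp [ 15  92 166]
bench [ 15 141 145]
tray [ 18  78 187]
[0.49  0.003 0.877]
steel [202. 242.] [551.1 131.  265.8 199.6 -81.4]
brass [172. 272.] [470.  201.3  38.   29.5  -5.7]
brass [226. 263.] [486.2  82.5  41.2  17.  -55.7]
brass [164. 209.] [604.  222.6  55.3  13.8 -81.4]
brass [215. 202.] [621.6 110.3  31.1  29.3 -89.1]
stone [197. 237.] [541.7 143.8  86.1  41.8 -76.2]
rest [323. 250.] [ 508.5 -140.7  204.4   55.3   -3.3]
66.48641075677665 [[0.0, -0.97, -0.242, 0.067], [1.0, 0.0, -0.0, -0.001], [0.0, -0.242, 0.97, -0.162], [0.0, 0.0, 0.0, 1.0]]
[[ 0.54904162 -0.30205561]
 [ 0.54235384 -0.41835525]
 [ 0.382087   -0.40813876]
 [ 0.38917281 -0.29015605]] [[ 0.54117563 -0.30983386]
 [ 0.53837931 -0.34522098]
 [ 0.39542415 -0.33446318]
 [ 0.39828536 -0.29675871]]
```

```bash
cat >> h.py <<'E'
def delta(x,y,z,yaw):
    """shift (cm, tool axes) and spin (rad) from the present pose to TCP (m) with tool x at world yaw (deg)"""
    s=sensors.get_state(); R=np.array(s['tcp_rot']); p=np.array(s['tool_pos'])
    d=R.T@(np.array([x,y,z])-p)*100; now=np.degrees(np.arctan2(R[1,0],R[0,0]))
    print('t',round(s['time'],2),'at',p.round(4),'yaw',now.round(2),'F',np.round(s['contact_force'],1),'w',round(s['gripper_width'],4),
      '-> dx dy dz',d.round(2),'spin',np.radians(now-yaw).round(3))
E
python3 -c "
from h import *
delta(.45,-.33,.20,0)"
```

```text
t 0.2 at [ 0.1988 -0.5659  0.2219] yaw 19.36 F [0.1 0.3 0.1] w 0.0875 -> dx dy dz [ 31.52 -13.93   2.21] spin 0.338
```

Emit:
jog_arm --deltas '[{"fingers": 1,"dx": 4,"dy": -1.8,"dz": 0.3,"spin": 0.04},{"fingers": 1,"dx": 8,"dy": -3.5,"dz": 0.6,"spin": 0.09},{"fingers": 1,"dx": 12,"dy": -5.3,"dz": 0.8,"spin": 0.13},{"fingers": 1,"dx": 16,"dy": -7,"dz": 1.1,"spin": 0.17},{"fingers": 1,"dx": 20,"dy": -8.8,"dz": 1.4,"spin": 0.21},{"fingers": 1,"dx": 24,"dy": -10.6,"dz": 1.7,"spin": 0.26},{"fingers": 1,"dx": 28,"dy": -12.4,"dz": 2,"spin": 0.3},{"fingers": 1,"dx": 31.5,"dy": -13.9,"dz": 2.2,"spin": 0.338},{"fingers": 1,"dx": 31.5,"dy": -13.9,"dz": 2.2,"spin": 0.338},{"fingers": 1,"dx": 31.5,"dy": -13.9,"dz": 2.2,"spin": 0.338}]'

```text
time: 1.2
tool_pos: [0.4502, -0.33, 0.2003]
tcp_rot: [[1.0, 0.002, -0.001], [0.002, -1.0, 0.0], [-0.001, -0.0, -1.0]]
contact_force: [-0.9, -0.5, -0.6]
gripper_width: 0.0876
grasp_force: 0.0
```

```bash
python3 -c "
from h import *
c=grab('wrist','w1'); np.savez('w1.npz',**c)
print(c['C'])
delta(.53,.13,.26,8.6)"
```

```text
[ 0.5168406  -0.3290156   0.36205851]
t 1.25 at [ 0.4497 -0.3308  0.2005] yaw 0.03 F [-0.3  0.2 -0.5] w 0.0878 -> dx dy dz [  8.05 -46.07  -5.97] spin -0.15
```

View pics/w1.png

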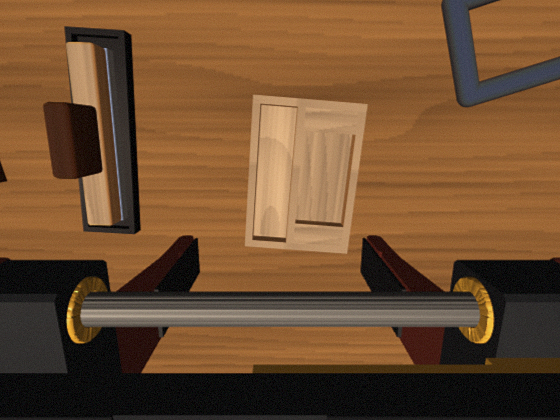

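The holder's outer corners are at (254,95), (367,104), (349,253) and (245,246). The long pocket spans columns 256–297 and the wide pocket about columns 298–354, rows 134–225. The rest and scraper are at the left. Next I move over the plate.

Emit:
jog_arm --deltas '[{"fingers": 1,"dx": 0.8,"dy": -4.6,"dz": -0.8,"spin": -0.02},{"fingers": 1,"dx": 1.6,"dy": -9.2,"dz": -1.6,"spin": -0.03},{"fingers": 1,"dx": 2.4,"dy": -13.8,"dz": -2.4,"spin": -0.05},{"fingers": 1,"dx": 3.2,"dy": -18.4,"dz": -3.2,"spin": -0.06},{"fingers": 1,"dx": 4,"dy": -23,"dz": -4,"spin": -0.08},{"fingers": 1,"dx": 4.8,"dy": -27.6,"dz": -4.8,"spin": -0.09},{"fingers": 1,"dx": 5.6,"dy": -32.2,"dz": -5.6,"spin": -0.11},{"fingers": 1,"dx": 6.4,"dy": -36.8,"dz": -6,"spin": -0.12},{"fingers": 1,"dx": 7.2,"dy": -41.4,"dz": -6,"spin": -0.14},{"fingers": 1,"dx": 8,"dy": -46,"dz": -6,"spin": -0.15}]'

```text
time: 2.25
tool_pos: [0.5305, 0.1296, 0.2613]
tcp_rot: [[0.989, 0.148, 0.001], [0.148, -0.989, -0.0], [0.001, 0.0, -1.0]]
contact_force: [1.0, -1.6, -0.5]
gripper_width: 0.0878
grasp_force: 0.0
```

```bash
python3 - <<'E'
from h import *
B=np.array
c=dict(np.load('w1.npz'))
for q,P in blobs(c,B((5,40,100)),B((25,115,255)),.022,4000,(225,70,390,262)): print('holder',rect(P),rect(q/1000))
print('corners',(ray(c,[[254,95],[367,104],[349,253],[245,246]],.022)*1000).round(1).tolist())
print('long',(ray(c,[[260,104],[298,106],[287,242],[254,240]],.022)*1000).round(1).tolist())
print('wide',(ray(c,[[301,134],[354,135],[346,227],[296,224]],.022)*1000).round(1).tolist())
c=grab('wrist','w2'); np.savez('w2.npz',**c); print(c['C'])
E
```

```text
holder [ 470.6 -322.5  138.5   35.4   -4.5] [274.2 170.9 130.1  34.3 -85.9]
holder [ 466.  -353.3  161.1  114.8   -4.4] [304.4 174.3 150.8 112.4 -85.6]
corners [[550.3, -303.0], [541.9, -417.0], [381.2, -407.7], [389.3, -290.1]]
long [[541.7, -308.9], [539.8, -347.3], [394.2, -337.4], [396.5, -300.3]]
wide [[512.3, -350.9], [511.4, -405.7], [412.0, -402.7], [415.3, -347.1]]
[0.59601505 0.14015448 0.42315708]
```

View pics/w2.png

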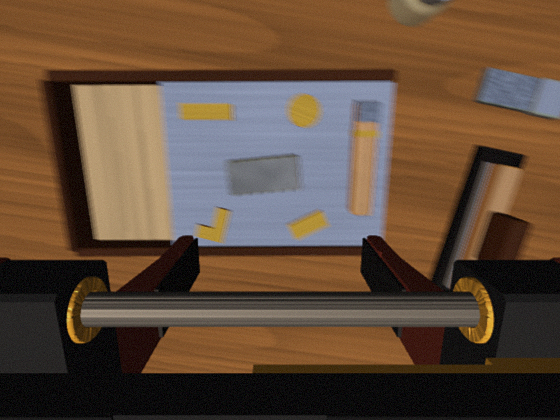

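The steel plate spans columns 165–393 and rows 82–247. The clamp is at (364,158) and the stone at (264,174). The offcuts are at (206,111), (304,110), (214,225) and (308,224). The picture is slightly blurred because the arm was still settling, so I grab again for measurement.

```bash
python3 - <<'E'
from h import *
B=np.array
c=grab('wrist','w3'); np.savez('w3.npz',**c)
hsv=cv2.cvtColor(c['im'],cv2.COLOR_BGR2HSV)
print([hsv[y,x].tolist() for x,y in [(364,190),(264,174),(340,150),(305,110),(372,108)]])
for nm,lo,hi,z,roi in [('steel',(105,55,110),(125,200,255),.03,(150,70,405,260)),('brass',(18,110,100),(30,255,255),.036,(165,80,340,250)),('stone',(0,0,50),(180,52,170),.054,(215,140,315,205)),('clamp',(8,50,120),(20,200,255),.056,(340,90,385,225))]:
    for q,P in blobs(c,B(lo),B(hi),z,60,roi):
        print(nm,q.mean(0).round(),rect(P))
        # in plate frame
c2=grab('top')
for nm,lo,hi,z,roi in [('steel',(105,40,120),(125,140,255),.03,(130,170,280,300))]:
    for q,P in blobs(c2,B(lo),B(hi),z,25,roi): print('top',nm,rect(P))
E
```

```text
[[17, 132, 174], [107, 28, 127], [112, 48, 163], [22, 175, 173], [108, 58, 131]]
steel [380. 113.] [632.4  33.8  25.5  21.4 -80.9]
brass [317. 227.] [486.1  83.   44.7  22.5 -55.4]
brass [224. 228.] [470.2 202.4  44.1  33.3  -7. ]
brass [217. 113.] [603.8 223.   59.3  16.6 -81.2]
brass [314. 113.] [621.1 111.1  36.5  35.8   9.7]
stone [274. 178.] [541.2 146.3  85.7  41.1 -77. ]
clamp [372. 177.] [557.9  34.8  90.1  27.5   8.2]
clamp [375. 129.] [613.1  43.7  20.4   8.6 -81.1]
top steel [461.  243.8  54.6  15.5   9.4]
top steel [574.8 161.4  33.1  24.4 -87.6]
top steel [556.9  92.8 199.6 188.3   8.5]
```

View pics/w3.png

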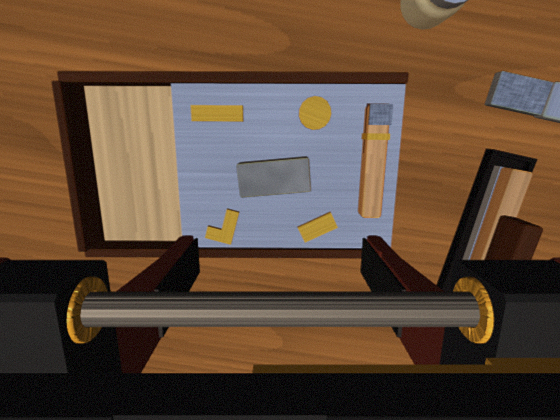

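```bash
python3 - <<'E'
from h import *
c=dict(np.load('w3.npz'))
print('clamp top',(ray(c,[[366.5,103],[392.5,103],[384,218],[359,216]],.056)*1000).round(1).tolist())
print('steel',(ray(c,[[172,84],[407,80],[394,248],[180,243]],.03)*1000).round(1).tolist())
delta(.578,.036,.08,8.2)
E
```

```text
clamp top [[638.4, 59.0], [642.7, 31.2], [514.9, 10.3], [512.8, 40.0]]
steel [[627.4, 278.2], [673.0, 12.6], [471.8, -21.5], [435.4, 253.7]]
t 2.4 at [0.5302 0.1302 0.2602] yaw 8.72 F [-0.1 -1.5 -0.8] w 0.0879 -> dx dy dz [ 3.31 10.03 18.02] spin 0.009
```

Emit:
jog_arm --deltas '[{"fingers": 0.3,"dx": 0.8,"dy": 2.6,"dz": 4.0,"spin": 0.009},{"fingers": 0.3,"dx": 1.6,"dy": 5.2,"dz": 8.0,"spin": 0.009},{"fingers": 0.3,"dx": 2.4,"dy": 7.8,"dz": 12,"spin": 0.009},{"fingers": 0.3,"dx": 3.2,"dy": 10.2,"dz": 15,"spin": 0.009},{"fingers": 0.3,"dx": 3.2,"dy": 10.2,"dz": 18,"spin": 0.009},{"fingers": 0.3,"dx": 3.2,"dy": 10.2,"dz": 20,"spin": 0.009},{"fingers": 0.3,"dx": 3.2,"dy": 10.2,"dz": 21.2,"spin": 0.009},{"fingers": 0.3,"dx": 3.2,"dy": 10.2,"dz": 21.2,"spin": 0.009},{"fingers": -1,"dx": 3.2,"dy": 10.2,"dz": 21.2,"spin": 0.009},{"fingers": -1,"dx": 3.2,"dy": 10.2,"dz": 21.2,"spin": 0.009}]' --grip_force 30

```text
time: 3.4
tool_pos: [0.578, 0.033, 0.0507]
tcp_rot: [[0.99, 0.14, 0.003], [0.14, -0.99, -0.0], [0.003, 0.001, -1.0]]
contact_force: [0.3, -0.4, -0.2]
gripper_width: 0.0445
grasp_force: 0.0
```

```bash
python3 -c "
from h import *
delta(.468,-.3225,.12,-4.4)"
```

```text
t 3.4 at [0.578  0.033  0.0507] yaw 8.05 F [ 0.3 -0.4 -0.2] w 0.0445 -> dx dy dz [-15.85  33.67  -6.97] spin 0.217
```

Emit:
jog_arm --deltas '[{"fingers": -1,"dz": 0},{"fingers": -1,"dz": 0.1},{"fingers": -1,"dz": 0.1},{"fingers": -1,"dz": 0.1},{"fingers": -1,"dz": 0.1},{"fingers": -1,"dz": 0.1},{"fingers": -1,"dz": -1},{"fingers": -1,"dz": -3},{"fingers": -1,"dz": -5},{"fingers": -1,"dz": -7}]'

```text
invalid input
```

```bash
python3 -c "
from h import *
delta(.468,-.3225,.12,-4.4)"
```

```text
t 3.4 at [0.578  0.033  0.0507] yaw 8.05 F [ 0.3 -0.4 -0.2] w 0.0445 -> dx dy dz [-15.85  33.67  -6.97] spin 0.217
```

All fields are required in each row.

Emit:
jog_arm --deltas '[{"fingers": -1,"dx": 0,"dy": 0,"dz": 0,"spin": 0},{"fingers": -1,"dx": 0,"dy": 0,"dz": 0.1,"spin": 0},{"fingers": -1,"dx": 0,"dy": 0,"dz": 0.1,"spin": 0},{"fingers": -1,"dx": 0,"dy": 0,"dz": 0.1,"spin": 0},{"fingers": -1,"dx": 0,"dy": 0,"dz": 0.1,"spin": 0},{"fingers": -1,"dx": 0,"dy": 0,"dz": 0.1,"spin": 0},{"fingers": -1,"dx": 0,"dy": 0,"dz": -1,"spin": 0},{"fingers": -1,"dx": 0,"dy": 0,"dz": -3,"spin": 0},{"fingers": -1,"dx": 0,"dy": 0,"dz": -5,"spin": 0},{"fingers": -1,"dx": 0,"dy": 0,"dz": -7,"spin": 0}]' --grip_force 30

```text
time: 4.4
tool_pos: [0.5765, 0.0332, 0.1193]
tcp_rot: [[0.99, 0.14, -0.001], [0.14, -0.99, -0.0], [-0.001, 0.0, -1.0]]
contact_force: [0.6, 0.2, -1.2]
gripper_width: 0.0237
grasp_force: 30.0
```

```bash
python3 -c "
from h import *
delta(.468,-.3225,.12,-4.4)"
```

```text
t 4.4 at [0.5765 0.0332 0.1193] yaw 8.06 F [ 0.6  0.2 -1.2] w 0.0237 -> dx dy dz [-15.74  33.7   -0.05] spin 0.218
```

Emit:
jog_arm --deltas '[{"fingers": -1,"dx": -1.9,"dy": 4.1,"dz": -1.5,"spin": 0.03},{"fingers": -1,"dx": -3.8,"dy": 8.2,"dz": -3,"spin": 0.06},{"fingers": -1,"dx": -5.7,"dy": 12.3,"dz": -3,"spin": 0.09},{"fingers": -1,"dx": -7.6,"dy": 16.4,"dz": -3,"spin": 0.12},{"fingers": -1,"dx": -9.5,"dy": 20.5,"dz": -3,"spin": 0.15},{"fingers": -1,"dx": -11.4,"dy": 24.6,"dz": -3,"spin": 0.18},{"fingers": -1,"dx": -13.3,"dy": 28.7,"dz": -2,"spin": 0.21},{"fingers": -1,"dx": -15,"dy": 32.4,"dz": 0,"spin": 0.218},{"fingers": -1,"dx": -15.7,"dy": 33.7,"dz": 3,"spin": 0.218},{"fingers": -1,"dx": -15.7,"dy": 33.7,"dz": 5,"spin": 0.218}]'

```text
time: 5.4
tool_pos: [0.4667, -0.3244, 0.0665]
tcp_rot: [[0.997, -0.081, -0.003], [-0.081, -0.997, 0.001], [-0.003, -0.001, -1.0]]
contact_force: [-0.6, 0.5, -1.4]
gripper_width: 0.0238
grasp_force: 30.0
```

```bash
python3 -c "
from h import *
c=grab('wrist','w4')
delta(.4682,-.3227,.0250,-4.4)"
```

```text
t 5.45 at [ 0.4659 -0.3222  0.0628] yaw -4.57 F [-0.7  1.3 -3.5] w 0.0234 -> dx dy dz [0.26 0.05 3.78] spin -0.003
```

View pics/w4.png

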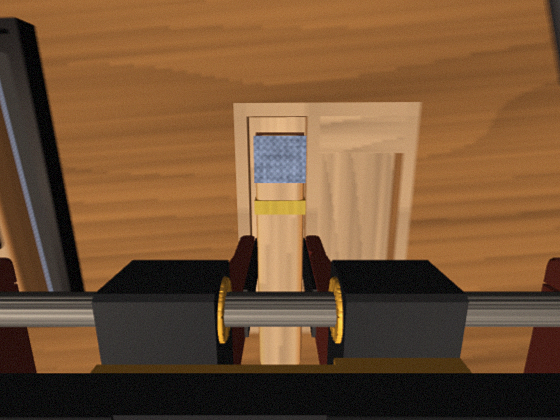

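The clamp is over the long pocket (columns 247–307) and aligned with it, so I lower it.

Emit:
jog_arm --deltas '[{"fingers": -1,"dx": 0.2,"dy": 0,"dz": 0.8,"spin": 0},{"fingers": -1,"dx": 0.2,"dy": 0,"dz": 1.6,"spin": 0},{"fingers": -1,"dx": 0.2,"dy": 0,"dz": 2.4,"spin": 0},{"fingers": -1,"dx": 0.2,"dy": 0,"dz": 3.0,"spin": 0},{"fingers": -1,"dx": 0.2,"dy": 0,"dz": 3.2,"spin": 0},{"fingers": -1,"dx": 0.2,"dy": 0,"dz": 3.4,"spin": 0},{"fingers": -1,"dx": 0.2,"dy": 0,"dz": 3.6,"spin": 0},{"fingers": -1,"dx": 0.2,"dy": 0,"dz": 3.6,"spin": 0},{"fingers": -1,"dx": 0.2,"dy": 0,"dz": 3.6,"spin": 0},{"fingers": -1,"dx": 0.2,"dy": 0,"dz": 3.6,"spin": 0}]'

```text
time: 6.45
tool_pos: [0.4708, -0.3226, 0.0329]
tcp_rot: [[0.997, -0.077, 0.0], [-0.077, -0.997, -0.0], [0.0, 0.0, -1.0]]
contact_force: [0.5, 0.3, -0.6]
gripper_width: 0.0236
grasp_force: 30.0
```

```bash
python3 -c "
from h import *
delta(.4682,-.3227,.0250,-4.4)"
```

```text
t 6.45 at [ 0.4708 -0.3226  0.0329] yaw -4.43 F [ 0.5  0.3 -0.6] w 0.0236 -> dx dy dz [-0.26  0.03  0.79] spin -0.0
```

Emit:
jog_arm --deltas '[{"fingers": -1,"dx": -0.2,"dy": 0,"dz": 0.3,"spin": 0},{"fingers": -1,"dx": -0.2,"dy": 0,"dz": 0.6,"spin": 0},{"fingers": -1,"dx": -0.2,"dy": 0,"dz": 0.8,"spin": 0},{"fingers": -1,"dx": -0.2,"dy": 0,"dz": 0.8,"spin": 0},{"fingers": 0,"dx": -0.2,"dy": 0,"dz": 0.8,"spin": 0},{"fingers": 0,"dx": -0.2,"dy": 0,"dz": 0.8,"spin": 0},{"fingers": 0,"dx": -0.2,"dy": 0,"dz": 0.8,"spin": 0},{"fingers": 0,"dx": -0.2,"dy": 0,"dz": 0.8,"spin": 0},{"fingers": 0,"dx": -0.2,"dy": 0,"dz": -2,"spin": 0},{"fingers": 0.7,"dx": -0.2,"dy": 0,"dz": -6,"spin": 0}]'

```text
time: 7.45
tool_pos: [0.4673, -0.3212, 0.0903]
tcp_rot: [[0.997, -0.077, -0.005], [-0.077, -0.997, 0.004], [-0.005, -0.003, -1.0]]
contact_force: [0.7, -0.6, -0.2]
gripper_width: 0.049
grasp_force: 0.0
```

```bash
python3 -c "
from h import *
c=grab('top','t5')
cv2.imwrite('pics/t5c.png',cv2.resize(c['im'][180:330,130:460],None,fx=2.4,fy=2.4))
delta(.541,.146,.15,103)"
```

```text
t 7.5 at [ 0.4705 -0.3237  0.1006] yaw -4.42 F [ 1.4 -1.2  5.5] w 0.0526 -> dx dy dz [  3.44 -47.35  -5.12] spin -1.875
```

View pics/t5c.png

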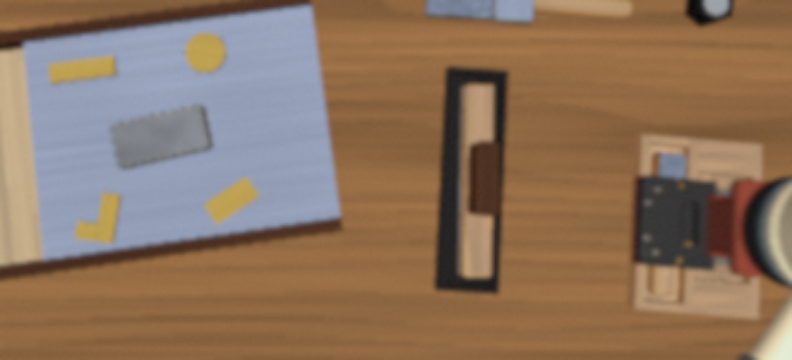

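Emit:
jog_arm --deltas '[{"fingers": 0.7,"dx": 0.2,"dy": -3.0,"dz": -3,"spin": -0.14},{"fingers": 0.7,"dx": 0.6,"dy": -8,"dz": -5.7,"spin": -0.29},{"fingers": 0.7,"dx": 1.0,"dy": -13,"dz": -5.7,"spin": -0.43},{"fingers": 0.7,"dx": 1.4,"dy": -18,"dz": -5.7,"spin": -0.58},{"fingers": 0.7,"dx": 1.8,"dy": -23,"dz": -5.7,"spin": -0.72},{"fingers": 0.7,"dx": 2.2,"dy": -28,"dz": -5.7,"spin": -0.87},{"fingers": 0.7,"dx": 2.6,"dy": -33,"dz": -5.7,"spin": -1.01},{"fingers": 0.7,"dx": 2.9,"dy": -38,"dz": -5.7,"spin": -1.15},{"fingers": 0.7,"dx": 3.3,"dy": -43,"dz": -5.7,"spin": -1.3},{"fingers": 0.7,"dx": 3.6,"dy": -47.3,"dz": -5.7,"spin": -1.44}]'

```text
time: 8.5
tool_pos: [0.5412, 0.1482, 0.15]
tcp_rot: [[0.2, 0.98, 0.001], [0.98, -0.2, 0.0], [0.0, 0.001, -1.0]]
contact_force: [1.4, -0.2, -0.4]
gripper_width: 0.0747
grasp_force: 0.0
```

```bash
python3 -c "
from h import *
delta(.541,.146,.048,103)"
```

```text
t 8.5 at [0.5412 0.1482 0.15  ] yaw 78.44 F [ 1.4 -0.2 -0.4] w 0.0747 -> dx dy dz [-2.30e-01  1.00e-02  1.02e+01] spin -0.429
```

Emit:
jog_arm --deltas '[{"fingers": 0.5,"dx": -0.2,"dy": 0,"dz": 2,"spin": -0.14},{"fingers": 0.5,"dx": -0.2,"dy": 0,"dz": 4,"spin": -0.28},{"fingers": 0.5,"dx": -0.2,"dy": 0,"dz": 6,"spin": -0.429},{"fingers": 0.5,"dx": -0.2,"dy": 0,"dz": 8,"spin": -0.429},{"fingers": 0.5,"dx": -0.2,"dy": 0,"dz": 9.3,"spin": -0.429},{"fingers": 0.5,"dx": -0.2,"dy": 0,"dz": 10,"spin": -0.429},{"fingers": 0.5,"dx": -0.2,"dy": 0,"dz": 10.3,"spin": -0.429},{"fingers": 0.5,"dx": -0.2,"dy": 0,"dz": 10.3,"spin": -0.429},{"fingers": 0.5,"dx": -0.2,"dy": 0,"dz": 10.3,"spin": -0.429},{"fingers": 0.5,"dx": -0.2,"dy": 0,"dz": 10.3,"spin": -0.429}]'

```text
time: 9.5
tool_pos: [0.5413, 0.1442, 0.0477]
tcp_rot: [[-0.219, 0.976, 0.002], [0.976, 0.219, 0.0], [-0.0, 0.002, -1.0]]
contact_force: [-0.1, -0.1, -0.2]
gripper_width: 0.0659
grasp_force: 0.0
```

Emit:
jog_arm --deltas '[{"fingers": -1,"dx": 0,"dy": 0,"dz": 0,"spin": 0},{"fingers": -1,"dx": 0,"dy": 0,"dz": 0,"spin": 0},{"fingers": -1,"dx": 0,"dy": 0,"dz": 0,"spin": 0},{"fingers": -1,"dx": 0,"dy": 0,"dz": 0,"spin": 0},{"fingers": -1,"dx": 0,"dy": 0,"dz": 0,"spin": 0},{"fingers": -1,"dx": 0,"dy": 0,"dz": 0,"spin": 0},{"fingers": -1,"dx": 0,"dy": 0,"dz": 0,"spin": 0},{"fingers": -1,"dx": 0,"dy": 0,"dz": -0.5,"spin": 0},{"fingers": -1,"dx": 0,"dy": 0,"dz": -2,"spin": 0},{"fingers": -1,"dx": 0,"dy": 0,"dz": -4,"spin": 0}]' --grip_force 45

```text
time: 10.5
tool_pos: [0.5398, 0.144, 0.0865]
tcp_rot: [[-0.219, 0.976, -0.003], [0.976, 0.219, -0.001], [0.0, -0.003, -1.0]]
contact_force: [0.2, -0.3, -1.5]
gripper_width: 0.0395
grasp_force: 45.0
```

```bash
python3 -c "
from h import *
c=grab('wrist','w6')
delta(.464,-.3764,.14,-4.4)"
```

```text
t 10.55 at [0.542  0.1444 0.0917] yaw 102.66 F [ 1.6 -0.6  1.5] w 0.0396 -> dx dy dz [-49.11 -19.    -4.92] spin 1.869
```

View pics/w6.png

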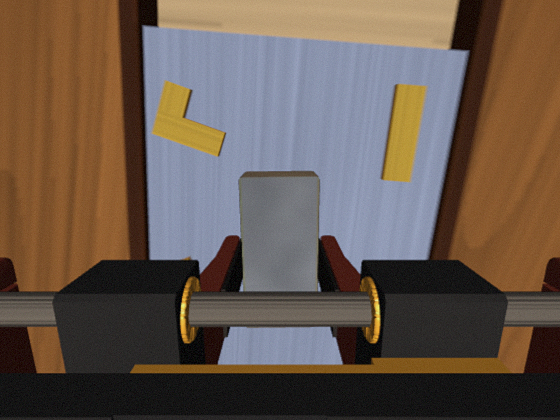

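The stone is held square, and the angle (180,120) and strip (404,132) were not disturbed. I carry it to the wide pocket.

Emit:
jog_arm --deltas '[{"fingers": -1,"dx": -2,"dy": -0.8,"dz": -2.5,"spin": 0.14},{"fingers": -1,"dx": -6.5,"dy": -2.5,"dz": -5.2,"spin": 0.28},{"fingers": -1,"dx": -11,"dy": -4.3,"dz": -5.2,"spin": 0.42},{"fingers": -1,"dx": -15.6,"dy": -6.1,"dz": -5.2,"spin": 0.57},{"fingers": -1,"dx": -20.2,"dy": -7.9,"dz": -5.2,"spin": 0.72},{"fingers": -1,"dx": -24.8,"dy": -9.7,"dz": -5.2,"spin": 0.87},{"fingers": -1,"dx": -29.4,"dy": -11.5,"dz": -5.2,"spin": 1.02},{"fingers": -1,"dx": -34,"dy": -13.3,"dz": -5.2,"spin": 1.16},{"fingers": -1,"dx": -38.6,"dy": -15.1,"dz": -5.2,"spin": 1.31},{"fingers": -1,"dx": -42,"dy": -16.4,"dz": -5.2,"spin": 1.45}]'

```text
time: 11.55
tool_pos: [0.4717, -0.3045, 0.1392]
tcp_rot: [[0.945, 0.328, 0.0], [0.328, -0.945, -0.001], [0.0, 0.001, -1.0]]
contact_force: [0.6, 1.0, -1.6]
gripper_width: 0.0393
grasp_force: 44.9
```

```bash
python3 -c "
from h import *
delta(.462,-.3764,.07,-4.4)"
```

```text
t 11.55 at [ 0.4717 -0.3045  0.1392] yaw 19.13 F [ 0.6  1.  -1.6] w 0.0393 -> dx dy dz [-3.28  6.46  6.93] spin 0.411
```

Emit:
jog_arm --deltas '[{"fingers": -1,"dx": -0.8,"dy": 1.6,"dz": 0,"spin": 0.14},{"fingers": -1,"dx": -1.7,"dy": 3.4,"dz": 0,"spin": 0.28},{"fingers": -1,"dx": -2.6,"dy": 5.2,"dz": 1,"spin": 0.411},{"fingers": -1,"dx": -3.3,"dy": 6.5,"dz": 3,"spin": 0.411},{"fingers": -1,"dx": -3.3,"dy": 6.5,"dz": 5,"spin": 0.411},{"fingers": -1,"dx": -3.3,"dy": 6.5,"dz": 6.5,"spin": 0.411},{"fingers": -1,"dx": -3.3,"dy": 6.5,"dz": 7,"spin": 0.411},{"fingers": -1,"dx": -3.3,"dy": 6.5,"dz": 7,"spin": 0.411},{"fingers": -1,"dx": -3.3,"dy": 6.5,"dz": 7,"spin": 0.411},{"fingers": -1,"dx": -3.3,"dy": 6.5,"dz": 7,"spin": 0.411}]'

```text
time: 12.55
tool_pos: [0.4641, -0.3742, 0.0702]
tcp_rot: [[0.998, -0.069, 0.002], [-0.069, -0.998, -0.002], [0.002, 0.001, -1.0]]
contact_force: [-0.2, 0.1, -1.9]
gripper_width: 0.0394
grasp_force: 45.0
```

```bash
python3 -c "
from h import *
delta(.462,-.3764,.024,-4.4)"
```

```text
t 12.55 at [ 0.4641 -0.3742  0.0702] yaw -3.94 F [-0.2  0.1 -1.9] w 0.0394 -> dx dy dz [-0.2   0.23  4.62] spin 0.008
```

Emit:
jog_arm --deltas '[{"fingers": -1,"dx": -0.2,"dy": 0.2,"dz": 1,"spin": 0.008},{"fingers": -1,"dx": -0.2,"dy": 0.2,"dz": 2,"spin": 0.008},{"fingers": -1,"dx": -0.2,"dy": 0.2,"dz": 3,"spin": 0.008},{"fingers": -1,"dx": -0.2,"dy": 0.2,"dz": 3.6,"spin": 0.008},{"fingers": -1,"dx": -0.2,"dy": 0.2,"dz": 4,"spin": 0.008},{"fingers": -1,"dx": -0.2,"dy": 0.2,"dz": 4.3,"spin": 0.008},{"fingers": -1,"dx": -0.2,"dy": 0.2,"dz": 4.6,"spin": 0.008},{"fingers": -1,"dx": -0.2,"dy": 0.2,"dz": 4.6,"spin": 0.008},{"fingers": -1,"dx": -0.2,"dy": 0.2,"dz": 4.6,"spin": 0.008},{"fingers": -1,"dx": -0.2,"dy": 0.2,"dz": 4.6,"spin": 0.008}]'

```text
time: 13.55
tool_pos: [0.4614, -0.3758, 0.0228]
tcp_rot: [[0.997, -0.077, 0.0], [-0.077, -0.997, -0.0], [0.0, 0.0, -1.0]]
contact_force: [-0.6, -0.7, -1.3]
gripper_width: 0.0395
grasp_force: 45.0
```

```bash
python3 -c "
from h import *
delta(.462,-.3764,.023,-4.4)"
```

```text
t 13.55 at [ 0.4614 -0.3758  0.0228] yaw -4.42 F [-0.6 -0.7 -1.3] w 0.0395 -> dx dy dz [ 0.06  0.05 -0.02] spin -0.0
```

Emit:
jog_arm --deltas '[{"fingers": 0.1,"dx": 0,"dy": 0,"dz": 0,"spin": 0},{"fingers": 0.1,"dx": 0,"dy": 0,"dz": 0,"spin": 0},{"fingers": 0.1,"dx": 0,"dy": 0,"dz": 0,"spin": 0},{"fingers": 0.1,"dx": 0,"dy": 0,"dz": 0,"spin": 0},{"fingers": 0.1,"dx": 0,"dy": 0,"dz": -1,"spin": 0},{"fingers": 0.1,"dx": 0,"dy": 0,"dz": -3,"spin": 0},{"fingers": 0.1,"dx": 0,"dy": -2,"dz": -6,"spin": 0},{"fingers": 0.1,"dx": 0,"dy": -5,"dz": -10,"spin": 0},{"fingers": 0.1,"dx": 1,"dy": -9,"dz": -13,"spin": 0},{"fingers": 0.1,"dx": 2,"dy": -13,"dz": -16,"spin": 0}]'

```text
time: 14.55
tool_pos: [0.4909, -0.2483, 0.1843]
tcp_rot: [[0.997, -0.078, 0.002], [-0.078, -0.997, -0.001], [0.002, 0.001, -1.0]]
contact_force: [1.3, -0.2, -0.3]
gripper_width: 0.0486
grasp_force: 0.0
```

Emit:
jog_arm --deltas '[{"fingers": 0.1,"dx": 0,"dy": 0,"dz": 0,"spin": 0},{"fingers": 0.1,"dx": 0,"dy": 0,"dz": 0,"spin": 0},{"fingers": 0.1,"dx": 0,"dy": 0,"dz": 0,"spin": 0},{"fingers": 0.1,"dx": 0,"dy": 0,"dz": 0,"spin": 0},{"fingers": 0.1,"dx": 0,"dy": 0,"dz": 0,"spin": 0},{"fingers": 0.1,"dx": 0,"dy": 0,"dz": 0,"spin": 0},{"fingers": 0.1,"dx": 0,"dy": 0,"dz": 0,"spin": 0},{"fingers": 0.1,"dx": 0,"dy": 0,"dz": 0,"spin": 0},{"fingers": 0.1,"dx": 0,"dy": 0,"dz": 0,"spin": 0},{"fingers": 0.1,"dx": 0,"dy": 0,"dz": 0,"spin": 0}]'

```text
time: 15.55
tool_pos: [0.4908, -0.2492, 0.1815]
tcp_rot: [[0.997, -0.077, 0.0], [-0.077, -0.997, -0.0], [0.0, 0.0, -1.0]]
contact_force: [0.0, 0.2, 0.4]
gripper_width: 0.0486
grasp_force: 0.0
```

```bash
python3 -c "
from h import *
c=grab('wrist','w7'); np.savez('w7.npz',**c)
print(c['C'])
delta(.508,-.141,.12,-3.5)"
```

```text
[ 0.55705555 -0.25337257  0.34333553]
t 15.6 at [ 0.4908 -0.2492  0.1815] yaw -4.42 F [ 0.4 -0.6 -0.7] w 0.0482 -> dx dy dz [  0.88 -10.92   6.15] spin -0.016
```

View pics/w7.png

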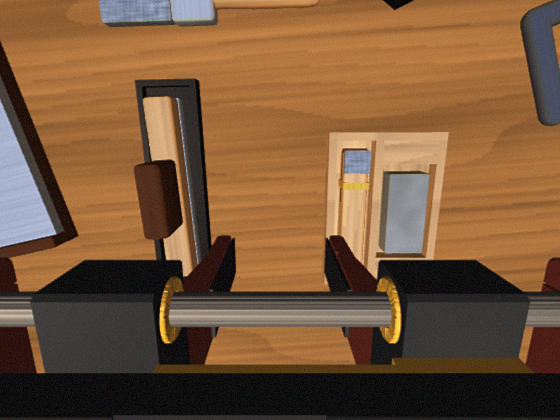

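The clamp lies in the long pocket (356,205) and the stone in the wide pocket (405,213), both flat. The scraper grip's top face has its left edge from (135,168) to (146,238).

```bash
python3 - <<'E'
from h import *
c=dict(np.load('w7.npz'))
print('grip left edge+top/bottom right', (ray(c,[[135,168],[146,238],[172,160]],.087)*1000).round(1).tolist())
print('bar top end corners',(ray(c,[[144,98],[174,97]],.042)*1000).round(1).tolist())
print('rest rim',(ray(c,[[136,82],[198,80]],.016)*1000).round(1).tolist())
B=np.array
for q,P in blobs(c,B((0,60,20)),B((20,255,95)),.087,800,(110,140,185,250)): print(q.min(0),q.max(0),rect(P))
E
```

```text
grip left edge+top/bottom right [[536.3, -135.8], [477.4, -134.1], [540.3, -166.3]]
bar top end corners [[593.7, -134.7], [592.5, -161.5]]
rest rim [[611.8, -119.5], [609.0, -178.9]]
[134 160] [182 239] [ 508.5 -150.6   66.3   32.9   -1.2]
```

Emit:
jog_arm --deltas '[{"fingers": 0.1,"dx": 0.2,"dy": -3,"dz": 0,"spin": -0.02},{"fingers": 0.1,"dx": 0.4,"dy": -6,"dz": 0,"spin": -0.02},{"fingers": 0.1,"dx": 0.6,"dy": -8.5,"dz": 0,"spin": -0.02},{"fingers": 0.1,"dx": 0.7,"dy": -10.5,"dz": 1,"spin": -0.02},{"fingers": 0.1,"dx": 0.7,"dy": -10.5,"dz": 4,"spin": -0.02},{"fingers": 0.1,"dx": 0.7,"dy": -10.5,"dz": 7,"spin": -0.02},{"fingers": 0.1,"dx": 0.7,"dy": -10.5,"dz": 10,"spin": -0.02},{"fingers": 0.1,"dx": 0.7,"dy": -10.5,"dz": 12,"spin": -0.02},{"fingers": 0.1,"dx": 0.7,"dy": -10.5,"dz": 13.2,"spin": -0.02},{"fingers": 0.1,"dx": 0.7,"dy": -10.5,"dz": 13.2,"spin": -0.02}]'

```text
time: 16.6
tool_pos: [0.5049, -0.1447, 0.0477]
tcp_rot: [[0.998, -0.057, -0.003], [-0.057, -0.998, 0.001], [-0.003, -0.001, -1.0]]
contact_force: [0.2, 0.1, -0.3]
gripper_width: 0.0486
grasp_force: 0.0
```

Emit:
jog_arm --deltas '[{"fingers": -1,"dx": 0,"dy": 0,"dz": 0,"spin": 0},{"fingers": -1,"dx": 0,"dy": 0,"dz": 0,"spin": 0},{"fingers": -1,"dx": 0,"dy": 0,"dz": 0,"spin": 0},{"fingers": -1,"dx": 0,"dy": 0,"dz": 0,"spin": 0},{"fingers": -1,"dx": 0,"dy": 0,"dz": 0,"spin": 0},{"fingers": -1,"dx": 0,"dy": 0,"dz": 0,"spin": 0},{"fingers": -1,"dx": 0,"dy": 0,"dz": 0,"spin": 0},{"fingers": -1,"dx": 0,"dy": 0,"dz": 0,"spin": 0},{"fingers": -1,"dx": 0,"dy": 0,"dz": 0,"spin": 0},{"fingers": -1,"dx": 0,"dy": 0,"dz": 0,"spin": 0}]' --grip_force 55

```text
time: 17.6
tool_pos: [0.5065, -0.1452, 0.0507]
tcp_rot: [[0.998, -0.057, 0.002], [-0.057, -0.998, -0.0], [0.002, 0.0, -1.0]]
contact_force: [0.6, 1.1, 6.3]
gripper_width: 0.0218
grasp_force: 54.9
```

```bash
python3 -c "
from h import *
delta(.562,.030,.13,8.6)"
```

```text
t 17.6 at [ 0.5065 -0.1452  0.0507] yaw -3.28 F [0.6 1.1 6.3] w 0.0218 -> dx dy dz [  4.56 -17.8   -7.93] spin -0.207
```

Emit:
jog_arm --deltas '[{"fingers": -1,"dx": 0,"dy": 0,"dz": -1.5,"spin": 0},{"fingers": -1,"dx": 0,"dy": 0,"dz": -4,"spin": 0},{"fingers": -1,"dx": 0,"dy": -0.5,"dz": -7,"spin": 0},{"fingers": -1,"dx": 0.8,"dy": -3.5,"dz": -8,"spin": -0.04},{"fingers": -1,"dx": 1.8,"dy": -7,"dz": -8,"spin": -0.08},{"fingers": -1,"dx": 2.8,"dy": -10.5,"dz": -8,"spin": -0.12},{"fingers": -1,"dx": 3.6,"dy": -14,"dz": -8,"spin": -0.16},{"fingers": -1,"dx": 4.4,"dy": -17,"dz": -8,"spin": -0.207},{"fingers": -1,"dx": 4.7,"dy": -18,"dz": -7,"spin": -0.207},{"fingers": -1,"dx": 4.7,"dy": -18,"dz": -5,"spin": -0.207}]'

```text
time: 18.6
tool_pos: [0.564, 0.0332, 0.1004]
tcp_rot: [[0.989, 0.151, 0.002], [0.151, -0.989, -0.0], [0.002, 0.001, -1.0]]
contact_force: [0.1, -0.3, -3.8]
gripper_width: 0.0217
grasp_force: 54.9
```

```bash
python3 -c "
from h import *
delta(.5635,.0315,.0755,8.6)"
```

```text
t 18.6 at [0.564  0.0332 0.1004] yaw 8.67 F [ 0.1 -0.3 -3.8] w 0.0217 -> dx dy dz [-0.09  0.16  2.49] spin 0.001
```

Emit:
jog_arm --deltas '[{"fingers": -1,"dx": 0,"dy": 0.1,"dz": 0.6,"spin": 0},{"fingers": -1,"dx": 0,"dy": 0.1,"dz": 1.2,"spin": 0},{"fingers": -1,"dx": 0,"dy": 0.1,"dz": 1.7,"spin": 0},{"fingers": -1,"dx": 0,"dy": 0.1,"dz": 2.0,"spin": 0},{"fingers": -1,"dx": 0,"dy": 0.1,"dz": 2.2,"spin": 0},{"fingers": -1,"dx": 0,"dy": 0.1,"dz": 2.3,"spin": 0},{"fingers": -1,"dx": 0,"dy": 0.1,"dz": 2.4,"spin": 0},{"fingers": -1,"dx": 0,"dy": 0.1,"dz": 2.4,"spin": 0},{"fingers": -1,"dx": 0,"dy": 0.1,"dz": 2.4,"spin": 0},{"fingers": -1,"dx": 0,"dy": 0.1,"dz": 2.4,"spin": 0}]'

```text
time: 19.6
tool_pos: [0.5633, 0.031, 0.0756]
tcp_rot: [[0.989, 0.149, 0.0], [0.149, -0.989, -0.0], [0.0, 0.0, -1.0]]
contact_force: [0.1, -0.8, -3.6]
gripper_width: 0.0219
grasp_force: 54.9
```

```bash
python3 -c "
from h import *
delta(.5635,.0315,.0745,8.6)"
```

```text
t 19.6 at [0.5633 0.031  0.0756] yaw 8.58 F [ 0.1 -0.8 -3.6] w 0.0219 -> dx dy dz [ 0.03 -0.05  0.11] spin -0.0
```

Emit:
jog_arm --deltas '[{"fingers": -1,"dx": 0,"dy": 0,"dz": 0.05,"spin": 0},{"fingers": -1,"dx": 0,"dy": 0,"dz": 0.1,"spin": 0},{"fingers": -1,"dx": 0,"dy": 0,"dz": 0.15,"spin": 0},{"fingers": -1,"dx": 0,"dy": 0,"dz": 0.2,"spin": 0},{"fingers": -1,"dx": 0,"dy": 0,"dz": 0.2,"spin": 0},{"fingers": -1,"dx": 0,"dy": 0,"dz": 0.2,"spin": 0},{"fingers": -1,"dx": 0,"dy": 0,"dz": 0.2,"spin": 0},{"fingers": -1,"dx": 0,"dy": 0,"dz": 0.2,"spin": 0},{"fingers": -1,"dx": 0,"dy": 0,"dz": 0.2,"spin": 0},{"fingers": -1,"dx": 0,"dy": 0,"dz": 0.2,"spin": 0}]'

```text
time: 20.6
tool_pos: [0.5632, 0.031, 0.0747]
tcp_rot: [[0.989, 0.149, 0.001], [0.149, -0.989, -0.0], [0.001, 0.0, -1.0]]
contact_force: [-5.1, -0.3, 5.5]
gripper_width: 0.0217
grasp_force: 54.9
```

Emit:
jog_arm --deltas '[{"fingers": -1,"dx": 0,"dy": -0.7,"dz": 0,"spin": 0},{"fingers": -1,"dx": 0,"dy": -2,"dz": 0,"spin": 0},{"fingers": -1,"dx": 0,"dy": -3.4,"dz": 0,"spin": 0},{"fingers": -1,"dx": 0,"dy": -4.8,"dz": 0,"spin": 0},{"fingers": -1,"dx": 0,"dy": -6.2,"dz": 0,"spin": 0},{"fingers": -1,"dx": 0,"dy": -7.6,"dz": 0,"spin": 0},{"fingers": -1,"dx": 0,"dy": -9,"dz": 0,"spin": 0},{"fingers": -1,"dx": 0,"dy": -10.4,"dz": 0,"spin": 0},{"fingers": -1,"dx": 0,"dy": -11.8,"dz": 0,"spin": 0},{"fingers": -1,"dx": 0,"dy": -13,"dz": 0,"spin": 0}]'

```text
time: 21.6
tool_pos: [0.5447, 0.1595, 0.0747]
tcp_rot: [[0.989, 0.149, 0.003], [0.149, -0.989, -0.002], [0.003, 0.003, -1.0]]
contact_force: [1.6, -16.3, 6.8]
gripper_width: 0.0219
grasp_force: 54.8
```

```bash
python3 - <<'E'
from h import *
B=np.array
delta(.5253,.2837,.0747,8.6)
def show(c,roi):
    cen=B([551.5,130.8]); ex=B([.9888,.1495]); ey=B([-.1495,.9888])
    for q,P in blobs(c,B((18,110,90)),B((30,255,255)),.036,30,roi):
        d=P*1000-cen; L=np.c_[d@ex,d@ey]; print(q.mean(0).round(),'plate x',L[:,0].min().round(),L[:,0].max().round(),'y',L[:,1].min().round(),L[:,1].max().round(),rect(P))
c=grab('top','t8'); show(c,(80,170,290,310)); print('w')
c=grab('wrist','w8'); show(c,(0,0,560,260))
E
```

```text
t 21.6 at [0.5447 0.1595 0.0747] yaw 8.57 F [  1.6 -16.3   6.8] w 0.0219 -> dx dy dz [ -0.06 -12.57  -0.04] spin -0.0
[170. 273.] plate x -93.0 -55.0 y 69.0 108.0 [464.1 207.8  37.9  37.4 -77.2]
w
[177. 126.] plate x 50.0 86.0 y 48.0 145.0 [602.  235.9  97.2  36.8 -77. ]
```

Emit:
jog_arm --deltas '[{"fingers": -1,"dx": 0,"dy": -1.2,"dz": 0,"spin": 0},{"fingers": -1,"dx": 0,"dy": -2.6,"dz": 0,"spin": 0},{"fingers": -1,"dx": 0,"dy": -4,"dz": 0,"spin": 0},{"fingers": -1,"dx": 0,"dy": -5.4,"dz": 0,"spin": 0},{"fingers": -1,"dx": 0,"dy": -6.8,"dz": 0,"spin": 0},{"fingers": -1,"dx": 0,"dy": -8.2,"dz": 0,"spin": 0},{"fingers": -1,"dx": 0,"dy": -9.6,"dz": 0,"spin": 0},{"fingers": -1,"dx": 0,"dy": -10.8,"dz": 0,"spin": 0},{"fingers": -1,"dx": 0,"dy": -12,"dz": 0,"spin": 0},{"fingers": -1,"dx": 0,"dy": -13,"dz": 0,"spin": 0}]'

```text
time: 22.7
tool_pos: [0.5236, 0.2894, 0.0728]
tcp_rot: [[0.989, 0.15, -0.001], [0.15, -0.989, 0.001], [-0.001, -0.001, -1.0]]
contact_force: [-0.7, 0.5, -4.0]
gripper_width: 0.0215
grasp_force: 54.9
```

```bash
python3 - <<'E'
from h import *
B=np.array
delta(.5253,.2837,.0747,8.6)
c=grab('top','t9')
cv2.imwrite('pics/t9c.png',cv2.resize(c['im'][160:320,60:300],None,fx=3,fy=3))
E
```

```text
t 22.7 at [0.5236 0.2894 0.0728] yaw 8.61 F [-0.7  0.5 -4. ] w 0.0215 -> dx dy dz [ 0.08  0.59 -0.19] spin 0.0
```

View pics/t9c.png

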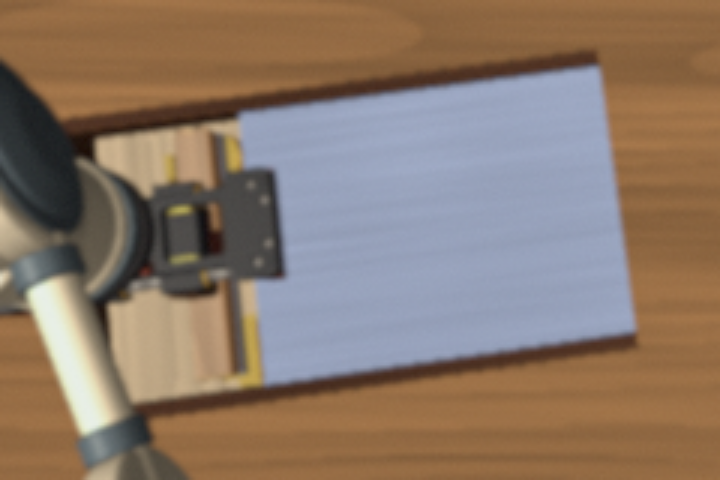

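The plate is bare. Brass shows beyond its edge at (235,150) and (250,350), in the tray beside the scraper. I lift straight up and check by mask.

Emit:
jog_arm --deltas '[{"fingers": -1,"dx": 0,"dy": 0,"dz": -0.5,"spin": 0},{"fingers": -1,"dx": 0,"dy": 0,"dz": -1.5,"spin": 0},{"fingers": -1,"dx": 0,"dy": 0,"dz": -3,"spin": 0},{"fingers": -1,"dx": 0,"dy": 0,"dz": -5,"spin": 0},{"fingers": -1,"dx": 0,"dy": 1,"dz": -7,"spin": 0},{"fingers": -1,"dx": 0,"dy": 4,"dz": -8.5,"spin": 0},{"fingers": -1,"dx": 0,"dy": 8,"dz": -9,"spin": 0},{"fingers": -1,"dx": 0,"dy": 12,"dz": -9,"spin": 0},{"fingers": -1,"dx": 0,"dy": 16,"dz": -9,"spin": 0},{"fingers": -1,"dx": 0,"dy": 19,"dz": -9,"spin": 0}]'

```text
time: 23.75
tool_pos: [0.5532, 0.0976, 0.1655]
tcp_rot: [[0.989, 0.148, 0.002], [0.148, -0.989, -0.0], [0.002, 0.001, -1.0]]
contact_force: [-0.0, -0.3, -2.8]
gripper_width: 0.0213
grasp_force: 54.9
```

```bash
python3 - <<'E'
from h import *
B=np.array
cen=B([551.5,130.8]); ex=B([.9888,.1495]); ey=B([-.1495,.9888])
delta(.5065,-.145,.16,-3.3)
for n,f,roi in [('top','t10',(60,170,290,310)),('wrist','w10',(0,0,560,258)),('scene','s10',(260,170,440,250))]:
  c=grab(n,f)
  for z in (.011,.036):
    for q,P in blobs(c,B((20,120,70)),B((30,255,255)),z,12,roi):
        d=P*1000-cen; L=np.c_[d@ex,d@ey]; print(n,z,q.mean(0).round(),'x',L[:,0].min().round(),L[:,0].max().round(),'y',L[:,1].min().round(),L[:,1].max().round(),rect(P)[2:4])
E
```

```text
t 23.75 at [0.5532 0.0976 0.1655] yaw 8.49 F [-0.  -0.3 -2.8] w 0.0213 -> dx dy dz [-8.2  23.3   0.54] spin 0.206
top 0.011 [141. 278.] x -101.0 -51.0 y 144.0 170.0 [48.7 26.2]
top 0.036 [141. 278.] x -100.0 -52.0 y 136.0 162.0 [47.3 25.4]
wrist 0.011 [ 96. 254.] x -66.0 -58.0 y 149.0 162.0 [13.1  7.8]
wrist 0.011 [ 98. 245.] x -55.0 -50.0 y 148.0 157.0 [8.8 5.5]
wrist 0.011 [ 22. 137.] x 49.0 67.0 y 188.0 233.0 [45.7 18.1]
wrist 0.011 [ 72. 125.] x 50.0 87.0 y 149.0 172.0 [36.9 23.2]
wrist 0.036 [ 96. 254.] x -55.0 -48.0 y 134.0 147.0 [12.   7.2]
wrist 0.036 [ 98. 245.] x -46.0 -41.0 y 134.0 142.0 [8.1 5.1]
wrist 0.036 [ 22. 137.] x 50.0 67.0 y 170.0 212.0 [42.1 16.7]
wrist 0.036 [ 72. 125.] x 51.0 85.0 y 134.0 156.0 [34.  21.3]
```

Emit:
jog_arm --deltas '[{"fingers": -1,"dx": -1.2,"dy": 3.5,"dz": 0,"spin": 0.03},{"fingers": -1,"dx": -2.6,"dy": 7.5,"dz": 0,"spin": 0.06},{"fingers": -1,"dx": -4,"dy": 11.5,"dz": 0,"spin": 0.1},{"fingers": -1,"dx": -5.5,"dy": 15.5,"dz": 0,"spin": 0.14},{"fingers": -1,"dx": -6.9,"dy": 19.5,"dz": 0,"spin": 0.18},{"fingers": -1,"dx": -7.9,"dy": 22.4,"dz": 1,"spin": 0.206},{"fingers": -1,"dx": -8.2,"dy": 23.3,"dz": 3,"spin": 0.206},{"fingers": -1,"dx": -8.2,"dy": 23.3,"dz": 5,"spin": 0.206},{"fingers": -1,"dx": -8.2,"dy": 23.3,"dz": 6.5,"spin": 0.206},{"fingers": -1,"dx": -8.2,"dy": 23.3,"dz": 7,"spin": 0.206}]'

```text
time: 24.9
tool_pos: [0.5059, -0.1414, 0.092]
tcp_rot: [[0.998, -0.055, -0.002], [-0.055, -0.998, 0.001], [-0.002, -0.001, -1.0]]
contact_force: [0.5, 0.4, -3.3]
gripper_width: 0.0217
grasp_force: 54.9
```

```bash
python3 -c "
from h import *
delta(.5065,-.145,.0505,-3.3)"
```

```text
t 24.9 at [ 0.5059 -0.1414  0.092 ] yaw -3.17 F [ 0.5  0.4 -3.3] w 0.0217 -> dx dy dz [0.09 0.36 4.15] spin 0.002
```

Emit:
jog_arm --deltas '[{"fingers": -1,"dx": 0.1,"dy": 0.2,"dz": 0.5,"spin": 0},{"fingers": -1,"dx": 0.1,"dy": 0.2,"dz": 1.3,"spin": 0},{"fingers": -1,"dx": 0.1,"dy": 0.2,"dz": 2.1,"spin": 0},{"fingers": -1,"dx": 0.1,"dy": 0.2,"dz": 2.8,"spin": 0},{"fingers": -1,"dx": 0.1,"dy": 0.2,"dz": 3.3,"spin": 0},{"fingers": -1,"dx": 0.1,"dy": 0.2,"dz": 3.7,"spin": 0},{"fingers": -1,"dx": 0.1,"dy": 0.2,"dz": 3.9,"spin": 0},{"fingers": -1,"dx": 0.1,"dy": 0.2,"dz": 4.0,"spin": 0},{"fingers": -1,"dx": 0.1,"dy": 0.2,"dz": 4.0,"spin": 0},{"fingers": -1,"dx": 0.1,"dy": 0.2,"dz": 4.0,"spin": 0}]'

```text
time: 25.9
tool_pos: [0.5075, -0.1446, 0.0538]
tcp_rot: [[0.998, -0.056, 0.0], [-0.056, -0.998, -0.0], [0.0, 0.0, -1.0]]
contact_force: [0.1, 0.3, -2.2]
gripper_width: 0.0219
grasp_force: 54.9
```

```bash
python3 -c "
from h import *
delta(.5065,-.145,.0505,-3.3)"
```

```text
t 25.9 at [ 0.5075 -0.1446  0.0538] yaw -3.22 F [ 0.1  0.3 -2.2] w 0.0219 -> dx dy dz [-0.1   0.05  0.33] spin 0.001
```

Emit:
jog_arm --deltas '[{"fingers": -1,"dx": 0,"dy": 0,"dz": 0.15,"spin": 0},{"fingers": -1,"dx": 0,"dy": 0,"dz": 0.3,"spin": 0},{"fingers": -1,"dx": 0,"dy": 0,"dz": 0.35,"spin": 0},{"fingers": -1,"dx": 0,"dy": 0,"dz": 0.35,"spin": 0},{"fingers": -1,"dx": 0,"dy": 0,"dz": 0.35,"spin": 0},{"fingers": -0.7,"dx": 0,"dy": 0,"dz": 0.3,"spin": 0},{"fingers": 0,"dx": 0,"dy": 0,"dz": 0.2,"spin": 0},{"fingers": 0,"dx": 0,"dy": 0,"dz": 0.2,"spin": 0},{"fingers": 0.1,"dx": 0,"dy": 0,"dz": 0.2,"spin": 0},{"fingers": 0.1,"dx": 0,"dy": 0,"dz": 0.2,"spin": 0}]'

```text
time: 26.9
tool_pos: [0.5074, -0.1445, 0.0514]
tcp_rot: [[0.998, -0.056, 0.0], [-0.056, -0.998, -0.0], [0.0, 0.0, -1.0]]
contact_force: [0.2, -0.8, 1.2]
gripper_width: 0.0475
grasp_force: 0.0
```

Emit:
jog_arm --deltas '[{"fingers": 0.1,"dx": 0,"dy": 0,"dz": 0,"spin": 0},{"fingers": 0.1,"dx": 0,"dy": 0,"dz": 0,"spin": 0},{"fingers": 0.1,"dx": 0,"dy": 0,"dz": -2,"spin": 0},{"fingers": 0.1,"dx": 0,"dy": 0,"dz": -5,"spin": 0},{"fingers": 0.1,"dx": 0,"dy": 0,"dz": -9,"spin": 0},{"fingers": 0.1,"dx": 0,"dy": -3,"dz": -13,"spin": 0},{"fingers": 0.1,"dx": 0,"dy": -7,"dz": -17,"spin": 0},{"fingers": 0.1,"dx": 0,"dy": -12,"dz": -20,"spin": 0},{"fingers": 0.1,"dx": 0,"dy": -17,"dz": -20,"spin": 0},{"fingers": 0.1,"dx": 0,"dy": -22,"dz": -20,"spin": 0}]'

```text
time: 27.9
tool_pos: [0.5194, 0.0639, 0.2535]
tcp_rot: [[0.998, -0.057, 0.004], [-0.057, -0.998, 0.0], [0.004, -0.0, -1.0]]
contact_force: [0.6, -0.8, -0.9]
gripper_width: 0.0486
grasp_force: 0.0
```

Emit:
jog_arm --deltas '[{"fingers": 0.1,"dx": 0,"dy": -5,"dz": 0,"spin": 0},{"fingers": 0.1,"dx": 0,"dy": -10,"dz": 0,"spin": 0},{"fingers": 0.1,"dx": 0,"dy": -15,"dz": 0,"spin": 0},{"fingers": 0.1,"dx": 0,"dy": -18,"dz": 0,"spin": 0},{"fingers": 0.1,"dx": 0,"dy": -20,"dz": 0,"spin": 0},{"fingers": 0.1,"dx": 0,"dy": -20,"dz": 0,"spin": 0},{"fingers": 0.1,"dx": 0,"dy": -20,"dz": 0,"spin": 0},{"fingers": 0.1,"dx": 0,"dy": -20,"dz": 0,"spin": 0},{"fingers": 0.1,"dx": 0,"dy": -20,"dz": 0,"spin": 0},{"fingers": 0.1,"dx": 0,"dy": -20,"dz": 0,"spin": 0}]'

```text
time: 28.9
tool_pos: [0.5304, 0.2611, 0.2514]
tcp_rot: [[0.998, -0.058, 0.0], [-0.058, -0.998, 0.0], [0.0, -0.0, -1.0]]
contact_force: [-0.1, -1.1, 0.2]
gripper_width: 0.0478
grasp_force: 0.0
```

```bash
python3 - <<'E'
from h import *
B=np.array
cen=B([551.5,130.8]); ex=B([.9888,.1495]); ey=B([-.1495,.9888])
s=sensors.get_state(); print(s['time'],s['tool_pos'])
c=grab('wrist','w11'); np.savez('w11.npz',**c)
print('nadir',(c['C'][:2]*1000-cen)@np.c_[ex,ey])
for z in (.011,.036):
    for q,P in blobs(c,B((20,120,70)),B((30,255,255)),z,20,(0,0,560,258)):
        d=P*1000-cen; L=np.c_[d@ex,d@ey]; print(z,q.mean(0).round(),'x',L[:,0].min().round(),L[:,0].max().round(),'y',L[:,1].min().round(),L[:,1].max().round(),rect(P)[2:])
c=grab('top','t11')
for q,P in blobs(c,B((0,60,20)),B((20,255,95)),.087,60,(305,200,350,310)): print('grip',rect(P))
E
```

```text
28.9 [0.5304104  0.26107828 0.25143089]
nadir [ 63.74220244 119.18442672]
0.011 [277. 244.] x -101.0 -56.0 y 140.0 173.0 [40.7 34.8 -3.3]
0.011 [277. 224.] x -57.0 -49.0 y 141.0 156.0 [14.4  6.8 86.7]
0.011 [202. 151.] x 48.0 68.0 y 188.0 249.0 [ 60.5  18.4 -79.7]
0.011 [250. 132.] x 49.0 87.0 y 140.0 173.0 [36.8 31.8 -4.1]
0.036 [277. 244.] x -91.0 -49.0 y 138.0 170.0 [38.2 32.6 -3.3]
0.036 [277. 224.] x -49.0 -42.0 y 139.0 153.0 [13.5  6.4 86.7]
0.036 [202. 151.] x 49.0 67.0 y 184.0 241.0 [ 56.7  17.3 -79.7]
0.036 [250. 132.] x 50.0 86.0 y 139.0 169.0 [34.5 29.8 -4.1]
grip [ 508.4 -142.2   64.1   27.2   -0.8]
```

```bash
python3 - <<'E'
from h import *
B=np.array
cen=B([551.5,130.8]); ex=B([.9888,.1495]); ey=B([-.1495,.9888])
c=dict(np.load('w11.npz')); hsv=cv2.cvtColor(c['im'],cv2.COLOR_BGR2HSV)
def line(px,ys):
    for y in ys:
        w=cen+px*ex+y*ey; p=proj(c,[[w[0]/1000,w[1]/1000,.011]])[0].round().astype(int); print((px,y),p,hsv[p[1],p[0]].tolist(),end='; ')
    print()
line(68,range(126,180,3)); 
for x in (-95,-85,-75,-65,-53): line(x,range(126,180,4))
# steel clear of brass?
print(len(blobs(c,B((18,100,60)),B((32,255,255)),.036,10,(285,60,560,240))))
t=grab('top')
for px in range(95,205,8): print('')if 0 else None
for q,P in blobs(t,B((18,100,60)),B((32,255,255)),.036,6,(60,170,290,310)):
    d=P*1000-cen; print('top',(d@ex).min().round(),(d@ex).max().round(),(d@ey).min().round(),(d@ey).max().round())
E
```

```text
(68, 126) [274 127] [110, 52, 181]; (68, 129) [271 128] [110, 46, 181]; (68, 132) [269 128] [112, 50, 177]; (68, 135) [266 129] [110, 56, 188]; (68, 138) [264 130] [16, 137, 127]; (68, 141) [262 130] [21, 186, 200]; (68, 144) [259 131] [22, 173, 196]; (68, 147) [257 131] [23, 171, 197]; (68, 150) [254 132] [22, 167, 200]; (68, 153) [252 132] [23, 172, 196]; (68, 156) [250 133] [22, 172, 193]; (68, 159) [247 133] [22, 174, 191]; (68, 162) [245 134] [22, 181, 186]; (68, 165) [242 134] [23, 171, 189]; (68, 168) [240 135] [21, 172, 199]; (68, 171) [238 135] [23, 178, 196]; (68, 174) [235 136] [18, 91, 177]; (68, 177) [233 136] [19, 98, 183]; 
(-95, 126) [299 251] [109, 49, 192]; (-95, 130) [296 251] [112, 50, 189]; (-95, 134) [293 252] [113, 52, 198]; (-95, 138) [291 252] [120, 36, 176]; (-95, 142) [288 253] [22, 175, 198]; (-95, 146) [285 254] [22, 175, 192]; (-95, 150) [282 254] [22, 174, 195]; (-95, 154) [279 255] [22, 174, 192]; (-95, 158) [276 255] [22, 172, 196]; (-95, 162) [273 256] [18, 89, 201]; (-95, 166) [270 256] [20, 131, 195]; (-95, 170) [267 257] [21, 124, 196]; (-95, 174)
[... 1499 characters left out ...]
5, 170) [262 236] [18, 91, 184]; (-65, 174) [259 237] [18, 98, 182]; (-65, 178) [256 237] [16, 94, 193]; 
(-53, 126) [293 221] [113, 44, 184]; (-53, 130) [290 222] [111, 49, 182]; (-53, 134) [287 222] [110, 51, 184]; (-53, 138) [284 223] [17, 85, 213]; (-53, 142) [281 224] [22, 182, 192]; (-53, 146) [278 224] [22, 168, 203]; (-53, 150) [275 225] [22, 176, 193]; (-53, 154) [272 225] [22, 179, 205]; (-53, 158) [269 226] [17, 91, 208]; (-53, 162) [266 227] [17, 94, 203]; (-53, 166) [263 227] [17, 92, 205]; (-53, 170) [260 228] [17, 93, 186]; (-53, 174) [257 228] [19, 94, 177]; (-53, 178) [254 229] [18, 94, 190]; 
0
top -102.0 -50.0 136.0 164.0
top 55.0 68.0 205.0 250.0
top 72.0 83.0 138.0 151.0
```

```bash
python3 -c "
from h import *
print(robot.sign_off())"
```

```text
the job is handed in; nothing more can be done
None
```

I signed the job off at about 29 s: clamp and stone are in their pockets, the plate is clear, and the scraper is back in its rest. By camera measurement all four offcuts are in the tray; strip_b overlaps the angle there and was not seen separately.

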